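# Shoot the barrel bolt on the carrying case

### The job

Bolt the wooden carrying case shut so that it can go out for delivery: lift the bolt's black-knobbed handle out of the wide notch, slide the bolt to the right through the keeper, and lay the handle fully down into the narrow notch. The notch plate sits on slotted screws, so feel for the narrow notch gently rather than forcing the handle down on the plate, then let go. Leave the little pot on the lid and the timer behind the bread cutter where they stand.

Things in the scene. Friction and masses are not known exactly. Their poses are not given: they have to be found in the camera images.
- bolt_box: Low wooden carrying case, 204 (x) x 292 (y) x 80 mm high, fast on the worktop. Origin: centre of its underside; the bolt handle points to its front (-x), y is its left, z up. A steel barrel bolt lies along y on the lid: axis at x = 0, z = 104 mm in this frame, 24 mm above the lid. It shoots to -y (right) into a keeper. A brass notch plate stands in front of the bolt.
- notch_nominal (a point): Where the narrow notch would be with the notch plate unshifted: its middle, level with the plate's top (case frame x -28, y -11, z 111 mm). The point is fixed to the case; the plate sits on slotted screws and is really up to 10 mm to either side along y, which is not measured. Plate 12 mm thick; narrow notch 12 mm wide, 10 deep; left of it a 21 mm land, then the wide notch, 34 mm.
- bolt (a joint): Travel of the bolt to the right (case's -y), m: 0 to 0.004 at the start, stop at 0.066; takes about 3 N. The arm's middle is at y = 0.035 - bolt in the case's frame. It is centred in the narrow notch, with 1.5 mm play to each side, at 0.046 if the plate is unshifted, else anywhere from 0.036 to 0.056.
- handle (a joint): Turn of the handle about the bolt's axis, rad: 0 = fully down in a notch (arm to the front, 0.15 rad above level), grows as it lifts, stop at 1.15. On the plate's land it cannot go below about 0.32; pressing there loads the plate with 2.6 times the force on the knob. Stiff: stays where it is left, needs about 2 N at the knob to turn either way.
- lever: The handle arm (square steel bar, 9 x 9 mm) with its black knob. Origin on the bolt's axis; turns with the handle and slides with the bolt.
- knob (a point): Centre of the black ball knob, 18 mm in diameter, at the end of the handle arm, 58 mm from the bolt's axis; its frame turns with the handle. When down it is 33 mm above the lid, with nothing within 30 mm beside it along the bolt: it can be pinched from above along the case's y.
- ramekin_mid (a point): Small white porcelain pot, 66 mm wide, 37 mm high, loose on the rear left of the lid (bystander); the point is its centre.
- timer_mid (a point): Wind-up kitchen timer, red and white, 64 mm wide, 57 mm high, loose on the worktop right of the case, behind the bread cutter (bystander); the point is its centre.

How it is judged:
On the way, in this order (a step that is already met when the one before it is completed fails the run):
1. the handle is lifted out of the wide notch (value of joint handle above 0.28 rad and value of joint bolt below 0.025 m), for 0.05 s.
2. the bolt is slid to the right with the handle up (value of joint bolt above 0.03 m and value of joint handle above 0.2 rad), for 0.05 s.
At the end, for the whole second after the job is handed in: The bolt is shot (joint bolt between 0.032 and 0.060 m), the handle lies down in the narrow notch (joint handle below 0.08 rad) and is at rest; the pot and the timer stand within 30 mm of where they were (value of joint bolt between 0.032 and 0.06 m and value of joint handle below 0.08 rad and velocity of joint handle below 0.05 rad/s and distance of each of ramekin_mid, timer_mid from where it was at the start of the episode below 0.03 m); the robot touches nothing.
It fails at once if the handle is forced against the notch plate: over 40 N between the handle arm and the case with its fittings (about 15 N at the knob) (contact force between lever and bolt_box above 40 N).
It fails at once if the pot on the lid is moved by more than 30 mm (distance of ramekin_mid from where it was at the start of the episode above 0.03 m).
It fails at once if the timer is moved by more than 30 mm (distance of timer_mid from where it was at the start of the episode above 0.03 m).
It also fails if it takes over 72 s, if anything falls off the work surface, if the arm or the gripper's body presses on something with over 40 N, if the wrist force passes 120 N, or if a joint passes its speed limit or range.

### The arm

A 7-joint arm with a two-finger parallel gripper is mounted at the origin on a cart in front of the work surface, level with it; the furniture and walls round the work are solid. World frame = base frame: x ahead of the robot, y to its left, z up, the work surface at z = 0. Lengths are in m, angles in rad, forces in N, time in s.
With the tool pointing down it reaches from about 0.425 to 0.95 m from the base axis. Payload 4.7 kg.
Tool frame: the origin (TCP) lies on the centre line of the jaws, within the pads' length; the fingertips stand robot.nose_length ahead of it and the grasp point (between the pads) lies 8 mm behind it (robot.nose_length is the distance from the TCP to the fingertips, in m); z points along the fingers, x is the direction in which the jaws open and shut, and the axes are right-handed (so a half turn about z gives the same grasp; the last joint's range is limited). The gripper opens to 85 mm and grips with 20 to 120 N. Pads are 22 mm wide; open, the fingers measure 114 mm over their backs; the gripper's body (76 mm by 85 mm) begins 54 mm behind the grasp point. The pads swing forward as they close: fully open they stand 13 mm farther back than shut.
Start: joints at [-0.029, 0.469, -0.049, 1.532, 0.024, 1.141, -0.082], TCP at [0.675, 0, 0.242] pointing down, gripper open.
Joint ranges: [-2.59, 2.59], [-0.33, 1.99], [-1.39, 1.29], [0.1, 2.45], [-1.04, 4.18], [0.21, 1.99], [-2.66, 2.66]. Speed limits (rad/s): [2.57, 2.57, 3.14, 3.14, 3.14, 3.14, 3.14].

### API

Orientations are given as [roll, pitch, yaw] about the fixed x, y, z axes, in that order (R = Rz(yaw) Ry(pitch) Rx(roll)).
In Python, from plant import robot gives the robot as it stands. Calls block until the motion is done:
- robot.goto(position, orientation): joint-space move of the TCP to a pose.
- robot.move_straight(position, vel=0.15, attitude=None, contact_N=None): straight line of the TCP; attitude=None keeps the orientation; vel is the mean speed in m/s. With contact_N (N) it stops when the force on the tool has changed by that much, and returns True; else False.
- robot.move_joints(angles): joint-space move.
- robot.grip(opening, strength=None): opening from 0.0 (shut) to 1.0 (fully open); strength is the grip in N (None keeps the last); returns when the fingers have stopped.
- robot.sleep(seconds).
- robot.inverse_kinematics(position, orientation): joint angles nearest the present ones, or None.
- robot.sense(): the state.
- robot.grab_frame(name): name is "scene" or "side" or "wrist"; returns a dict with "image" (400x640x3 uint8, red, green, blue), "range_z" (400x640 float32, m along the optical axis (not along the pixel's ray), 0 where there is no reading), "fx", "fy", "cx", "cy" (pixels), "R" (3x3) and "t" (3): a world point X has camera coordinates R X + t. Camera axes: x right, y down, z forward; pixel columns grow to the right and rows downward; lengths in m; the calibration is good to about 2 mm. The wrist camera is an equidistant fisheye: a pixel r from the principal point sees the ray r / f radians off the axis. A picture is of the moment at which its call begins.
A pose or a line that the arm cannot do raises robot.IKError and nothing moves.
- robot.close_job(): hands the job in, once; it reports no verdict.
The state is a dict: "t": time; "joint_pos": joint angles; "joint_velocities": joint speeds; "effort": joint torques, N m; "tcp_pos": TCP position; "tcp_rot": TCP orientation; "wrist_force": force on the tool from outside, world axes, zero at the start; "torque": the same for the moment, N m; "opening": opening from 0.0 (shut) to 1.0 (fully open).
Only numpy, scipy, OpenCV 4.12 (cv2) and the standard library are available. Lean on these libraries where they do the work, as an engineer would, in place of code of your own. Each camera call takes 0.05 s, during which the arm holds its last target.

## Working session

There is one attempt and no reset: what is moved stays moved. The work goes in short steps, each a Python script; the robot and the scene stay as the last script left them, time stands still between calls to the robot, and variables do not carry over. Pictures are saved under pics/ and viewed, and the job is handed in when it is done.

```bash
mkdir -p pics; ls; cat > a.py <<'E'
from plant import robot
import cv2,numpy as np
print(robot.nose_length, robot.sense())
for n in ["scene","side","wrist"]:
    f=robot.grab_frame(n); np.savez("pics/%s0.npz"%n,**f)
    cv2.imwrite("pics/%s0.png"%n,f["image"][:,:,::-1])
    print(n,f["fx"],f["cx"],f["cy"],f["R"],f["t"])
E
python3 a.py
```

```text
pics
0.011 {'t': 0.0, 'joint_pos': array([-0.02887549,  0.46944946, -0.0485862 ,  1.53369368,  0.0240739 ,
        1.14096245, -0.08230997]), 'joint_velocities': array([-4.65293085e-04,  2.74392403e-04, -8.11227410e-04,  7.71757815e-04,
        7.89144502e-05, -6.32915188e-05, -2.57868039e-03]), 'effort': array([ 1.18357209e-03, -5.10321057e+01, -4.63755790e-02, -2.37716943e+01,
        1.05899444e-02,  7.35067850e-03,  1.56414734e-05]), 'tcp_pos': array([ 6.74446733e-01, -2.52188569e-06,  2.41256043e-01]), 'tcp_rot': array([ 3.14154299e+00,  1.92790497e-03, -2.16023641e-05]), 'wrist_force': array([-0.01433409, -0.19691541, -0.69666426]), 'torque': array([-0.02013701,  0.04060621, -0.00427125]), 'opening': 0.9981920709110024}
scene 404.23512706551867 320.52039411738417 202.61112597300237 [[-7.53382993e-01 -6.57581983e-01  3.79921721e-05]
 [-2.92595056e-01  3.35170549e-01 -8.95571793e-01]
 [ 5.88899142e-01 -6.74719674e-01 -4.44917029e-01]] [0.60302403 0.1704226  0.778053  ]
side 443.78984790683575 320.2648142090399 196.2709622866955 [[-0.96547757 -0.26047696 -0.00219582]
 [-0.16734697  0.62670011 -0.76107948]
 [ 0.19961979 -0.7344377  -0.64865492]] [ 0.60144391 -0.00280193  1.00898916]
wrist 309.70691628693146 320.2223347861597 198.86160641093724 [[ 9.99998730e-01 -1.41915383e-03 -7.24711027e-04]
 [-1.11450251e-03 -9.47942934e-01  3.18438303e-01]
 [-1.13889763e-03 -3.18437091e-01 -9.47943312e-01]] [-0.67486821 -0.04002556  0.38085513]
```

View pics/scene0.png

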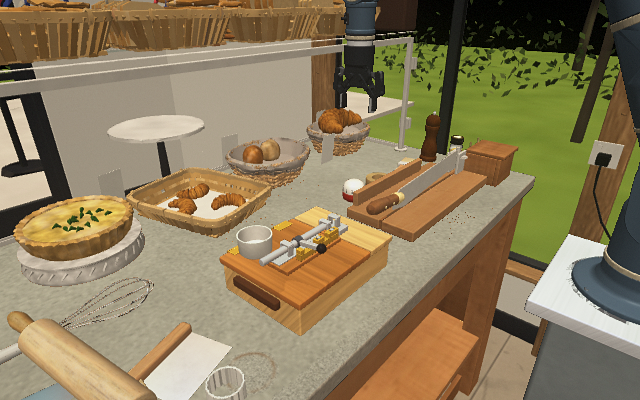

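View pics/side0.png

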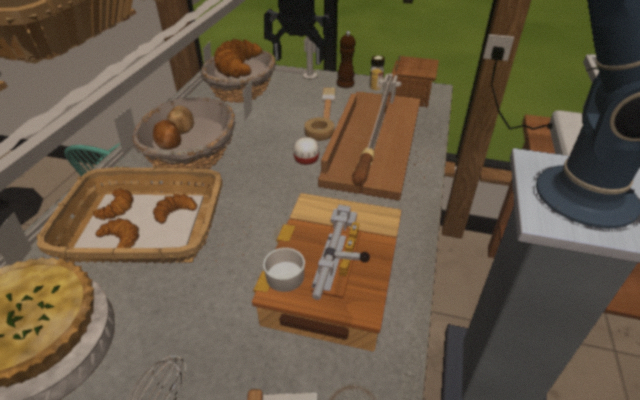

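View pics/wrist0.png

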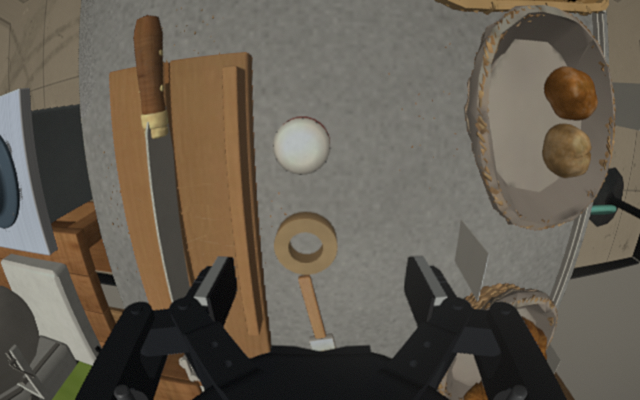

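Scene: the case is at about (305,265) with the knob at (321,248). In the side view the knob is at (364,257), the pot at (284,268) and the timer at (306,150). Next I'll measure these.

```bash
cat > h.py <<'E'
import numpy as np,cv2
def load(n): return dict(np.load("pics/%s.npz"%n))
def P(f,u,v,d=None):
    u=np.asarray(u,float);v=np.asarray(v,float)
    if d is None: d=f["range_z"][v.astype(int),u.astype(int)]
    X=np.stack([(u-f["cx"])/f["fx"]*d,(v-f["cy"])/f["fy"]*d,d],-1)
    return (X-f["t"])@f["R"]
def cloud(f):
    v,u=np.mgrid[0:400,0:640]; p=P(f,u,v); p[f["range_z"]==0]=np.nan; return p
def pix(f,X):
    c=f["R"]@np.asarray(X)+f["t"]; return [c[0]/c[2]*f["fx"]+f["cx"],c[1]/c[2]*f["fy"]+f["cy"]]
E
cat > b.py <<'E'
from h import *
for n,k in (("scene0",(321,248)),("side0",(364,257))):
    f=load(n); c=cloud(f); print(n,"knob surf",P(f,*k))
    z=c[...,2]; m=(abs(z-.08)<.006)&(c[...,0]>.3)&(c[...,0]<.8)&(c[...,1]>-.0)&(c[...,1]<.7)
    l,nn=cv2.connectedComponents(m.astype(np.uint8)),0
    nl,lab,st,ce=cv2.connectedComponentsWithStats(m.astype(np.uint8))
    print(st[1:][st[1:,4]>100])
    mm=np.zeros_like(m)
    for i in range(1,nl):
        if st[i,4]>300: mm|=lab==i
    p=c[mm]; r=cv2.minAreaRect(p[:,:2].astype(np.float32)*1000); print(r,np.median(p[:,2]))
    im=cv2.resize(f["image"][170:350,200:420,::-1],None,fx=3.5,fy=3.3,interpolation=cv2.INTER_CUBIC); cv2.imwrite("pics/%s_c.png"%n,im)
    cv2.imwrite("pics/%s_m.png"%n,mm.astype(np.uint8)*255)
E
python3 b.py
```

```text
scene0 knob surf [0.43444177 0.41804251 0.11707951]
[[ 366  183   46   30  293]
 [ 270  206   63   47 1070]
 [ 219  215  173   93 5074]]
((498.15130615234375, 382.44677734375), (211.05702209472656, 275.7885437011719), 0.9933725595474243) 0.08018654289982773
side0 knob surf [0.43680281 0.41993634 0.11821092]
[[  352   135    22    50   309]
 [  252   193   150   138 10063]
 [  269   263    32    15   206]]
((498.62078857421875, 263.27960205078125), (208.89352416992188, 517.5250244140625), 0.7109066843986511) 0.07962356956073445
```

```bash
ls pics
```

```text
scene0.npz
scene0.png
scene0_c.png
scene0_m.png
side0.npz
side0.png
side0_c.png
side0_m.png
wrist0.npz
wrist0.png
```

View pics/scene0_c.png

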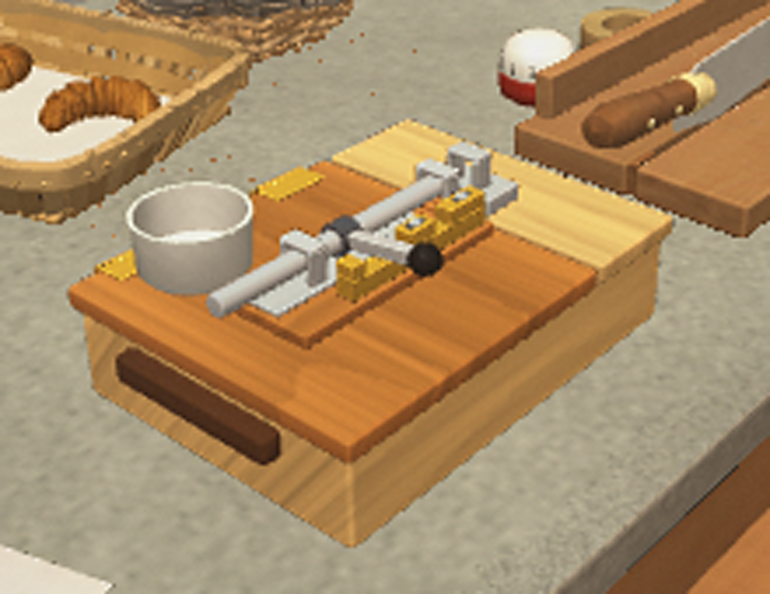

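View pics/side0_c.png

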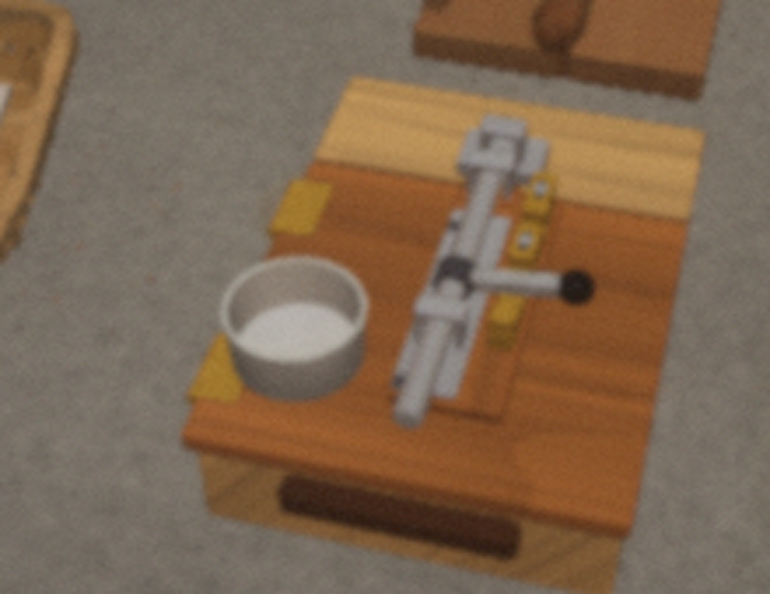

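```bash
cat > c.py <<'E'
from h import *
for n,box in (("scene0",(219,205,173,110)),("side0",(252,193,150,140))):
    f=load(n); c=cloud(f); z=c[...,2]
    nl,lab,st,ce=cv2.connectedComponentsWithStats((abs(z-.08)<.006).astype(np.uint8))
    i=np.argmax([ (s[4] if abs(s[0]-box[0])<40 else 0) for s in st]); 
    p=c[lab==i]; p=p[(p[:,1]<.56)&(p[:,1]>.2)]
    r=cv2.minAreaRect(p[:,:2].astype(np.float32)*1000); print(n,r)
    # bolt: points z>.1
    m=(z>.104)&(z<.125)&(c[...,0]>.38)&(c[...,0]<.6)&(c[...,1]>.25)&(c[...,1]<.55)
    q=c[m]; print(len(q))
    # height map
    H=np.zeros((300,220),np.float32)
    s=(z>.07)&(z<.16)&(c[...,0]>.38)&(c[...,0]<.6)&(c[...,1]>.25)&(c[...,1]<.55)
    for a in c[s]:
        i,j=int((.55-a[1])*1000),int((a[0]-.38)*1000); 
        H[i:i+2,j:j+2]=np.maximum(H[i:i+2,j:j+2],(a[2]-.07)/.09)
    cv2.imwrite("pics/H_%s.png"%n,cv2.resize(cv2.applyColorMap((np.clip(H,0,1)*255).astype(np.uint8),cv2.COLORMAP_JET),None,fx=1.9,fy=1.9,interpolation=cv2.INTER_NEAREST))
    # dark pixels (knob)
    im=f["image"].astype(int).max(-1)
    k=(im<70)&(z>.09)&(z<.14)&(c[...,0]<.47)&(c[...,0]>.4)&(c[...,1]>.38)&(c[...,1]<.46)
    v,u=np.nonzero(k); print("knob px",u.mean(),v.mean(),len(u),u.min(),u.max(),v.min(),v.max(),c[k].mean(0))
E
python3 c.py; python3 - <<'E'
import cv2,numpy as np
a=cv2.imread('pics/H_scene0.png');b=cv2.imread('pics/H_side0.png')
cv2.imwrite('pics/H.png',cv2.resize(np.hstack([a,b]),None,fx=.95,fy=1))
E
```

```text
scene0 ((497.70208740234375, 382.42816162109375), (209.74636840820312, 276.2421875), 0.8303815126419067)
1578
knob px 320.8666666666667 248.25333333333333 75 316 325 244 253 [0.43520622 0.41751931 0.1159817 ]
side0 ((497.13018798828125, 383.4111022949219), (208.89352416992188, 277.24346923828125), 0.7109066843986511)
1991
knob px 364.13698630136986 256.6164383561644 73 360 368 252 261 [0.43679319 0.4187014  0.11780004]
```

View pics/H.png

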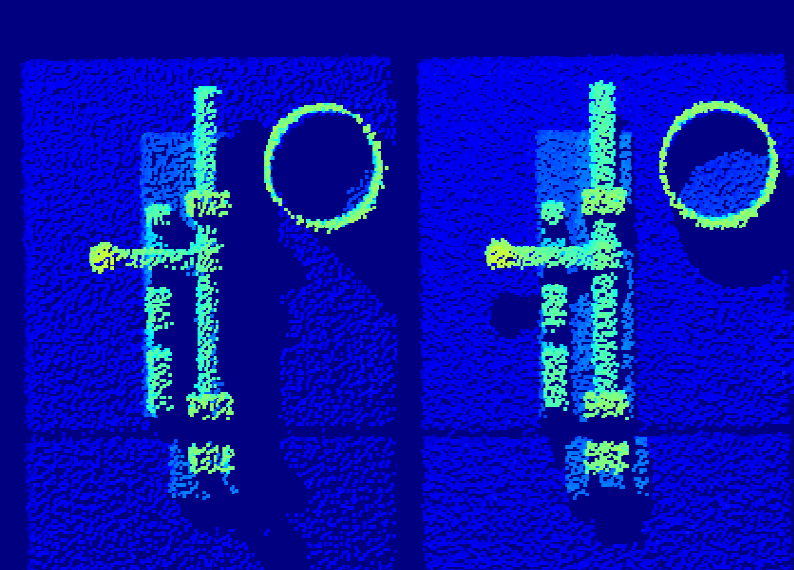

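```bash
cat > d.py <<'E'
from h import *
from plant import robot
A=[];b=[]
for n,u,v in (("scene0",320.87,248.25),("side0",364.14,256.62)):
    f=load(n); C=-f["R"].T@f["t"]; d=P(f,u,v,1.)-C; d/=np.linalg.norm(d); M=np.eye(3)-np.outer(d,d); A.append(M); b.append(M@C)
    c=cloud(f);z=c[...,2]
    for y0,y1 in ((.33,.36),(.36,.40),(.46,.50)):
        s=(z>.103)&(z<.125)&(abs(c[...,0]-.495)<.016)&(c[...,1]>y0)&(c[...,1]<y1); print(n,"bolt",y0,c[s].mean(0),np.percentile(c[s][:,2],95))
print("knob",np.linalg.lstsq(np.vstack(A),np.hstack(b),rcond=None)[0])
for yaw in (1.5708+.0,-1.5708):
    print(yaw,robot.inverse_kinematics([.44,.418,.20],[np.pi,0,yaw]))
E
python3 d.py
```

```text
scene0 bolt 0.33 [0.49333028 0.34271429 0.11108736] 0.11626908746533138
scene0 bolt 0.36 [0.49252105 0.38035637 0.10883961] 0.11171190127149605
scene0 bolt 0.46 [0.49140424 0.48037154 0.10856981] 0.11158364537524276
side0 bolt 0.33 [0.49431    0.34349159 0.11139387] 0.11611840376126716
side0 bolt 0.36 [0.49354034 0.38062789 0.10892981] 0.11134509554342645
side0 bolt 0.46 [0.49248653 0.480555   0.10917338] 0.11173207979539633
knob [0.43718611 0.41527128 0.11401929]
1.5708 [-0.43502277  0.45077348 -0.53114642  1.72585182  0.25947047  1.03544721
  0.51477329]
-1.5708 [-0.89344107  0.39535184  0.08462566  1.75405436 -0.03885115  0.99380424
 -2.36491471]
```

```bash
cat > e.py <<'E'
from h import *
from plant import robot
robot.grip(0.5)
robot.goto([.44,.40,.20],[np.pi,0,np.pi/2+.013])
s=robot.sense(); print(s["t"],s["tcp_pos"],s["tcp_rot"],s["opening"])
f=robot.grab_frame("wrist"); np.savez("pics/wrist1.npz",**f); cv2.imwrite("pics/wrist1.png",f["image"][:,:,::-1])
E
python3 e.py
```

```text
2.3417 [0.44159348 0.39872223 0.19993046] [3.14085115e+00 6.67386396e-04 1.58053999e+00] 0.5018156263598734
```

View pics/wrist1.png

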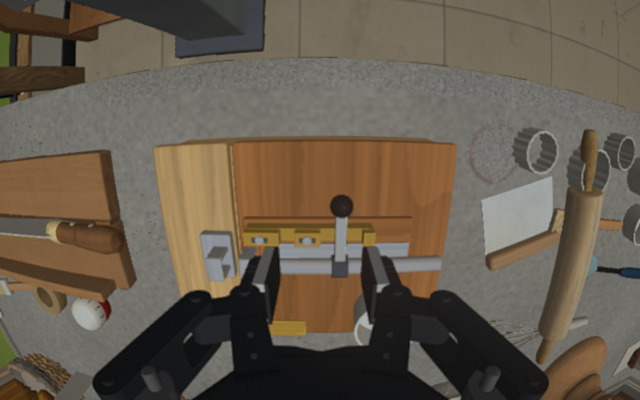

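The knob is at (342,206), with the notch plate along row ~237. The narrow notch looks to be near column 288. I'll zoom in and project it back to a position.

```bash
cat >> h.py <<'E'
def PF(f,u,v,z=None):
    x=(np.asarray(u,float)-f["cx"])/f["fx"];y=(np.asarray(v,float)-f["cy"])/f["fy"]
    r=np.hypot(x,y)+1e-12; d=np.stack([x/r*np.tan(r),y/r*np.tan(r),np.ones_like(x)],-1)
    C=-f["R"].T@f["t"]; w=d@f["R"]
    if z is None: return C+w*f["range_z"][np.asarray(v).astype(int),np.asarray(u).astype(int)][...,None]
    return C+w*((z-C[2])/w[...,2])[...,None]
def topview(f,z,x0,x1,y0,y1,s):
    # orthographic of plane z: rows x increasing downward, cols y increasing rightwards; s px per mm
    Y,X=np.meshgrid(np.arange(y0,y1,.001/s),np.arange(x0,x1,.001/s))
    c=np.stack([X,Y,np.full_like(X,z)],-1)@f["R"].T+f["t"]
    rr=np.hypot(c[...,0],c[...,1]); th=np.arctan2(rr,c[...,2])
    u=f["fx"]*th*c[...,0]/rr+f["cx"]; v=f["fy"]*th*c[...,1]/rr+f["cy"]
    return cv2.remap(f["image"][:,:,::-1].copy(),u.astype(np.float32),v.astype(np.float32),cv2.INTER_CUBIC)
E
python3 - <<'E'
from h import *
f=load("wrist1")
print(PF(f,[342],[206],.1127))
t=topview(f,.111,.42,.52,.32,.45,6)
for i in range(0,130,10): cv2.line(t,(i*6,0),(i*6,8 if i%50 else 20),(0,255,0),1)
cv2.imwrite("pics/top1.png",t)
E
```

```text
[[0.43968329 0.41536436 0.1127    ]]
```

View pics/top1.png

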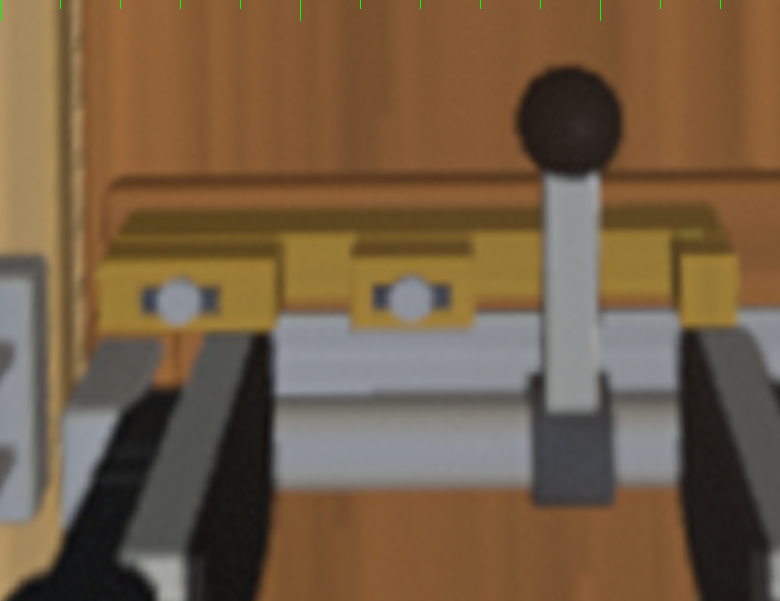

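Orthographic view at plate height: narrow notch at y≈0.3723, 12.5 mm wide (12 given). Wide notch 34.8 mm, land 20.3 mm. Arm at y≈0.4152. That makes the travel needed about 43 mm. Next is the grasp.

```bash
cat > g.py <<'E'
from h import *
from plant import robot
def st(l=""):
    s=robot.sense(); print(l,round(s["t"],2),np.round(s["tcp_pos"],4),"F",np.round(s["wrist_force"],2),round(s["opening"],3)); return s
robot.move_straight([.4395,.4155,.20],vel=.08); st()
c=robot.move_straight([.4395,.4155,.105],vel=.06,contact_N=8); robot.sleep(.3); st(c)
robot.grip(0,strength=35); robot.sleep(.2); st("grip")
f=robot.grab_frame("side"); np.savez("pics/side2.npz",**f); cv2.imwrite("pics/side2.png",f["image"][:,:,::-1])
f=robot.grab_frame("wrist"); cv2.imwrite("pics/w2.png",f["image"][:,:,::-1])
E
python3 g.py
```

```text
2.73 [0.4393 0.4164 0.2   ] F [-0.72  0.08  0.43] 0.499
False 4.77 [0.4395 0.4155 0.1051] F [ 0.16  0.34 -0.29] 0.499
grip 5.33 [0.4395 0.4152 0.105 ] F [ 0.02 -1.44  2.04] 0.186
```

View pics/w2.png

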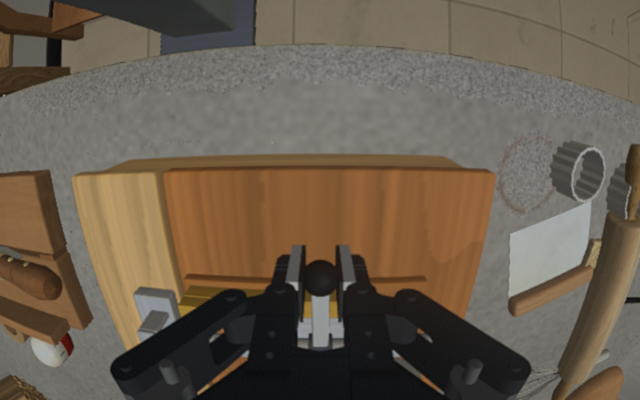

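The knob sits between the pads at (321,278), and the opening of 0.186 fits an 18 mm ball. Next I lift along the arc in small steps.

```bash
cat >> h.py <<'E'
G=np.array([.4395,.4152,.105]); L=.058
Yd=np.array([-.013,1,0])
def tgt(h,b):  # TCP for handle angle h, bolt displacement b from grasp
    return G+np.array([L*(np.cos(.15)-np.cos(.15+h)),0,L*(np.sin(.15+h)-np.sin(.15))])-b*Yd
def est(p):   # handle angle, bolt from TCP
    return np.arcsin(np.clip((p[2]-G[2])/L+np.sin(.15),-1,1))-.15, G[1]-p[1]
E
cat > l.py <<'E'
from h import *
from plant import robot
def st(l=""):
    s=robot.sense(); print(l,round(s["t"],2),np.round(s["tcp_pos"],4),"F",np.round(s["wrist_force"],2),round(s["opening"],3),np.round(est(s["tcp_pos"]),4)); return s
for h in (.1,.2,.3,.4,.5,.6):
    c=robot.move_straight(tgt(h,0),vel=.03,contact_N=10); st((h,c))
    if c: break
robot.sleep(.2); st()
for n in ("side","wrist"):
    f=robot.grab_frame(n); np.savez("pics/%s3.npz"%n,**f); cv2.imwrite("pics/%s3.png"%n,f["image"][:,:,::-1])
E
python3 l.py; python3 - <<'E'
import cv2
a=cv2.imread('pics/side3.png')[170:350,200:420];b=cv2.imread('pics/wrist3.png')[200:360,200:440]
cv2.imwrite('pics/c3.png',cv2.hconcat([cv2.resize(a,(400,330),interpolation=2),cv2.resize(b,(400,330),interpolation=2)]))
E
```

```text
(0.1, False) 5.78 [0.4406 0.4152 0.1107] F [-0.73 -0.6  -0.28] 0.181 [0.1012 0.    ]
(0.2, False) 6.12 [0.4424 0.4152 0.1165] F [-1.12 -0.54 -0.55] 0.178 [ 0.2048 -0.    ]
(0.3, False) 6.46 [0.4449 0.4153 0.122 ] F [-1.   -0.66 -0.64] 0.179 [ 3.09e-01 -1.00e-04]
(0.4, False) 6.8 [0.4475 0.4152 0.127 ] F [-1.    0.62 -0.37] 0.185 [ 0.4073 -0.    ]
(0.5, False) 7.14 [0.4508 0.4153 0.1318] F [-1.7  -1.12 -0.91] 0.181 [ 5.088e-01 -1.000e-04]
(0.6, False) 7.48 [0.4547 0.4154 0.1362] F [-1.    0.65 -0.69] 0.18 [ 6.09e-01 -2.00e-04]
 7.68 [0.4547 0.4154 0.1363] F [-1.22 -0.17 -0.34] 0.185 [ 6.094e-01 -2.000e-04]
```

View pics/c3.png

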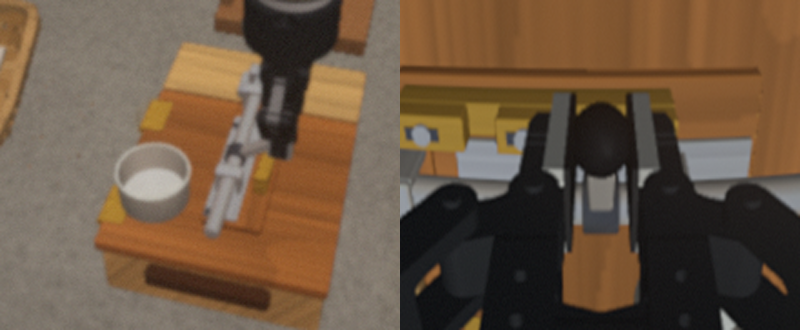

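The knob stays in the pads and the arm is foreshortened, so it has lifted. Now slide right, then check.

```bash
cat > s.py <<'E'
from h import *
from plant import robot
def st(l=""):
    s=robot.sense(); print(l,round(s["t"],2),np.round(s["tcp_pos"],4),"F",np.round(s["wrist_force"],2),round(s["opening"],3),np.round(est(s["tcp_pos"]),4)); return s
for b in (.015,.03,.0428):
    c=robot.move_straight(tgt(.6,b),vel=.04,contact_N=15); st((b,c))
    if c: break
robot.sleep(.3); st()
for n in ("side","wrist","scene"):
    f=robot.grab_frame(n); np.savez("pics/%s4.npz"%n,**f); cv2.imwrite("pics/%s4.png"%n,f["image"][:,:,::-1])
f=load("wrist4")
t=topview(f,.111,.42,.52,.32,.45,3)
b=cv2.resize(f["image"][200:360,200:440,::-1],(400,300),interpolation=2)
cv2.imwrite('pics/c4.png',cv2.hconcat([t,b]))
E
python3 s.py
```

```text
(0.015, False) 8.31 [0.4546 0.3991 0.1358] F [-2.24  0.06 -0.51] 0.177 [0.5993 0.0161]
(0.03, False) 8.83 [0.4547 0.3839 0.1357] F [-1.08 -0.08  0.24] 0.179 [0.597  0.0313]
(0.0428, False) 9.3 [0.4549 0.3712 0.1358] F [-1.88 -0.14  0.06] 0.184 [0.5977 0.044 ]
 9.6 [0.4549 0.3714 0.1357] F [-1.81 -2.24  0.87] 0.177 [0.596  0.0438]Traceback (most recent call last):
  File "s.py", line 14, in <module>
    cv2.imwrite('pics/c4.png',cv2.hconcat([t,b]))
                              ~~~~~~~~~~~^^^^^^^
cv2.error: OpenCV(4.12.0) /io/opencv/modules/core/src/matrix_operations.cpp:64: error: (-215:Assertion failed) src[i].dims <= 2 && src[i].rows == src[0].rows && src[i].type() == src[0].type() in function 'hconcat'
```

View pics/scene4.png

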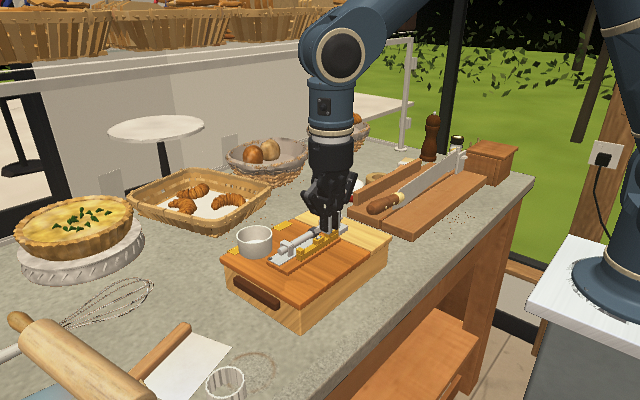

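```bash
python3 - <<'E'
from h import *
f=load("wrist4")
t=topview(f,.111,.42,.52,.32,.45,5)
for i in range(0,130,10): cv2.line(t,(i*5,0),(i*5,8 if i%50 else 20),(0,255,0),1)
cv2.imwrite('pics/c4.png',t)
E
```

```text
(no output)
```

View pics/c4.png

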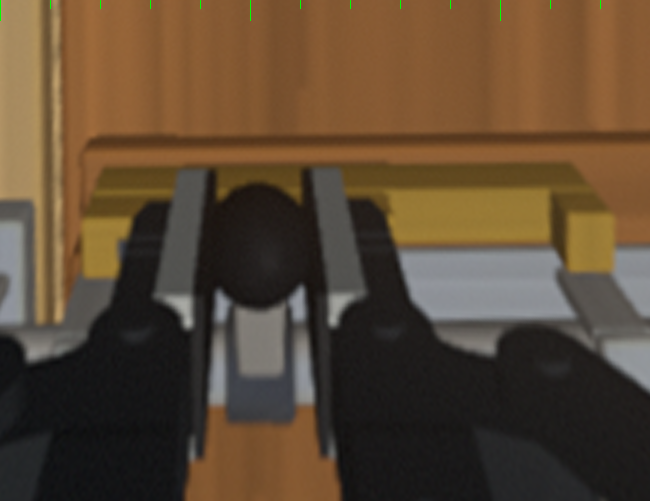

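The arm stands over the plate with the knob still held at (258,245). I'll trim the position to y≈0.372 and lower it in small force-limited steps.

```bash
cat > low.py <<'E'
from h import *
from plant import robot
import sys
def st(l=""):
    s=robot.sense(); print(l,round(s["t"],2),np.round(s["tcp_pos"],4),"F",np.round(s["wrist_force"],2),np.round(est(s["tcp_pos"]),4)); return s
b=float(sys.argv[1])
robot.move_straight(tgt(.5,b),vel=.02); 
c=robot.move_straight(tgt(.38,b),vel=.02,contact_N=6); robot.sleep(.1); st(("pre",c))
for h in np.arange(.34,.005,-.04):
    c=robot.move_straight(tgt(h,b),vel=.012,contact_N=5); s=st((round(h,2),c))
    if c: break
if c:
    robot.move_straight(s["tcp_pos"]+[0,0,.001],vel=.02); st("backed")
E
python3 low.py .0432
```

```text
('pre', False) 10.79 [0.4484 0.372  0.1257] F [ 4.08 -1.97 -1.18] [0.3806 0.0432]
(np.float64(0.34), False) 11.13 [0.4475 0.372  0.1239] F [ 5.28 -2.28 -0.53] [0.3458 0.0432]
(np.float64(0.3), False) 11.47 [0.4467 0.3721 0.122 ] F [ 4.97 -2.92  0.05] [0.3087 0.0431]
(np.float64(0.26), False) 11.82 [0.4451 0.3723 0.1199] F [ 5.82 -2.22  1.44] [0.2679 0.0429]
(np.float64(0.22), False) 12.16 [0.4435 0.3724 0.1175] F [ 3.74 -1.05  1.31] [0.2227 0.0428]
(np.float64(0.18), False) 12.5 [0.4421 0.3723 0.115 ] F [ 2.6  -0.53  1.82] [0.1773 0.0429]
(np.float64(0.14), False) 12.84 [0.441  0.3723 0.1127] F [ 1.1  -0.21  1.7 ] [0.1357 0.0429]
(np.float64(0.1), False) 13.18 [0.4403 0.3722 0.1104] F [-2.39  0.99  2.52] [0.0953 0.043 ]
(np.float64(0.06), False) 13.53 [0.4399 0.3721 0.1081] F [-4.14  0.31  2.95] [0.0551 0.0431]
(np.float64(0.02), False) 13.87 [0.4398 0.3721 0.106 ] F [-4.59  1.13  2.93] [0.0169 0.0431]
```

It dropped into the narrow notch with no land contact. Next: seat it gently, release, retreat and verify.

```bash
cat > r.py <<'E'
from h import *
from plant import robot
def st(l=""):
    s=robot.sense(); print(l,round(s["t"],2),np.round(s["tcp_pos"],4),"F",np.round(s["wrist_force"],2),np.round(s["opening"],3),np.round(est(s["tcp_pos"]),4)); return s
b=.0431
c=robot.move_straight(tgt(0,b)-[0,0,.001],vel=.01,contact_N=4); robot.sleep(.2); st(c)
robot.grip(.5); robot.sleep(.2); s=st("open")
p=s["tcp_pos"]
robot.move_straight([p[0]-.003,p[1],.20],vel=.06); robot.sleep(.2); st("up")
for n in ("wrist",):
    f=robot.grab_frame(n); np.savez("pics/%s5.npz"%n,**f)
t=topview(f,.111,.42,.52,.32,.45,5)
for i in range(0,130,10): cv2.line(t,(i*5,0),(i*5,8 if i%50 else 20),(0,255,0),1)
cv2.imwrite('pics/c5.png',t)
E
python3 r.py
```

```text
True 14.28 [0.4398 0.3723 0.1055] F [ 1.89 -0.16  4.45] 0.178 [0.0092 0.0429]
open 14.85 [0.4375 0.3724 0.105 ] F [-0.29  0.24  0.21] 0.498 [-0.0007  0.0428]
up 16.78 [0.4345 0.3723 0.1998] F [0.63 0.82 0.47] 0.502 [1.4208 0.0429]
```

View pics/c5.png

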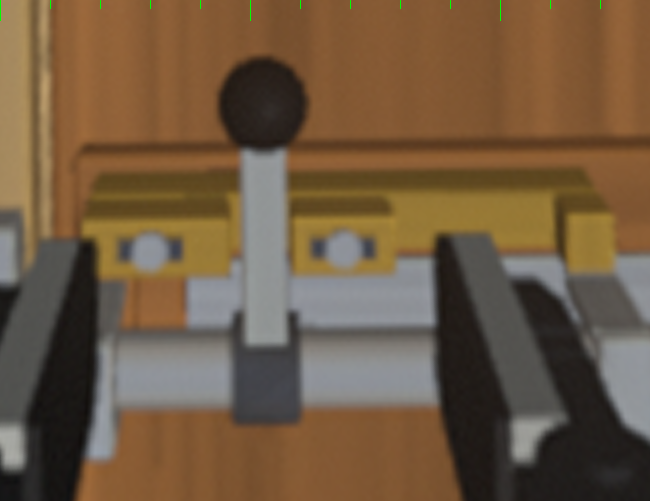

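The arm lies in the narrow notch and the knob is at (262,103). I'll retreat and compare knob height, pot and timer with the start views.

```bash
cat > v.py <<'E'
from h import *
from plant import robot
robot.move_straight([.4345,.3723,.30],vel=.1)
robot.goto([.60,.05,.35],[np.pi,0,np.pi/2])
robot.sleep(.3)
A=[];B=[]
for n in ("scene","side"):
    f=robot.grab_frame(n); np.savez("pics/%s6.npz"%n,**f); cv2.imwrite("pics/%s6.png"%n,f["image"][:,:,::-1])
    f0=load(n+"0")
    for (g,y) in ((f0,.417),(f,.373)):
        c=cloud(g);z=c[...,2]; im=g["image"].astype(int).max(-1)
        k=(im<70)&(z>.09)&(z<.16)&(c[...,0]<.47)&(c[...,0]>.4)&(abs(c[...,1]-y)<.03)
        v,u=np.nonzero(k); print(n,"knob",u.mean(),v.mean(),len(u),c[k].mean(0),c[k][:,2].max())
        # pot: points z .10-.122, timer
        m=(z>.108)&(z<.125)&(c[...,0]>.52)&(c[...,0]<.62)&(c[...,1]>.40)&(c[...,1]<.53); print("  pot",cv2.minEnclosingCircle(c[m][:,:2].astype(np.float32)))
        uu=(350,188) if n=="scene" else (306,148)
        m=np.zeros_like(z,bool); m[uu[1]-20:uu[1]+20,uu[0]-20:uu[0]+20]=1; m&=(z>.035)&(z<.065)&(im>150); print("  timer",c[m].mean(0),m.sum())
    C=-f["R"].T@f["t"]; d=P(f,u.mean(),v.mean(),1.)-C; d/=np.linalg.norm(d); M=np.eye(3)-np.outer(d,d); A.append(M); B.append(M@C)
print("knob",np.linalg.lstsq(np.vstack(A),np.hstack(B),rcond=None)[0]); print(robot.sense()["t"])
E
python3 v.py
```

```text
scene knob 320.8666666666667 248.25333333333333 75 [0.43520622 0.41751931 0.1159817 ] 0.12257049782716786
  pot ((0.5590858459472656, 0.4625757336616516), 0.03475401923060417)
  timer [0.6386628  0.04894568 0.04850917] 230
scene knob 336.0845070422535 238.53521126760563 71 [0.4355666  0.37529134 0.11603393] 0.12221204265226777
  pot ((0.5581060647964478, 0.46208062767982483), 0.03494591638445854)
  timer [0.63802362 0.04917465 0.048487  ] 230
side knob 364.13698630136986 256.6164383561644 73 [0.43679319 0.4187014  0.11780004] 0.12220855439738841
  pot ((0.5581451058387756, 0.46384671330451965), 0.034389931708574295)
  timer [0.64707295 0.04279782 0.05040436] 289
side knob 368.421875 238.640625 64 [0.43743817 0.37694025 0.11726505] 0.12292613281498728
  pot ((0.5575227737426758, 0.4637531042098999), 0.03366343304514885)
  timer [0.64721784 0.04283928 0.0506407 ] 288
knob [0.43775802 0.3729373  0.11370773]
19.75
```

View pics/scene6.png

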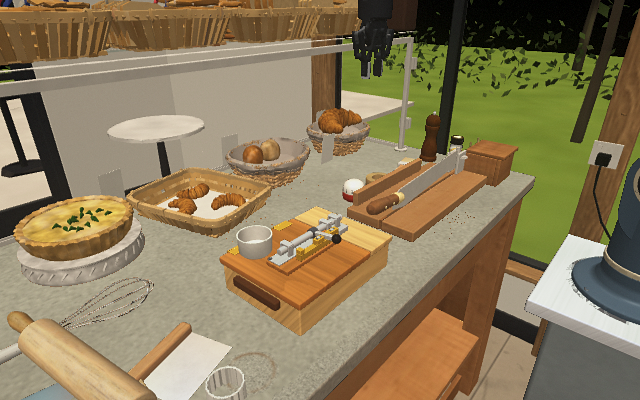

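The knob is at the same height as at the start (0.1137 vs 0.1140 m) and 42–43 mm further right. The pot and timer haven't moved, and the arm is clear.

```bash
python3 -c "
from plant import robot
print(robot.close_job())"
```

```text
the job is handed in; nothing more can be done
None
```

The case is bolted shut and the job is handed in; the arm was clear of everything at about 19.8 s of the 72 s allowed. I pinched the knob from above, lifted the handle about 0.6 rad, and slid the bolt about 43 mm to the right. I then lowered the handle in small force-limited steps; it went into the narrow notch at the first try without touching the land.

**Last checks:**
- **Handle:** the knob's centre is at z = 0.1137 m, against 0.1140 m when it lay in the wide notch, so the handle is fully down. The close-up shows the arm inside the narrow notch.
- **Bolt:** it moved 42–43 mm. With the unknown 0–4 mm at the start, that puts it at about 0.043–0.047 m, inside the 0.032–0.060 m allowed.
- **Forces:** readings at the wrist at the step ends stayed below about 7 N while lowering. The final seating push stopped at its 4 N contact limit.
- **Pot and timer:** both are within about 1 mm of where they stood.

**Disagreements:**
- The two wrist views differed by 1–3 mm on where the plate's edges are.
- The scene and side cameras differed by about 1–2 mm on the knob's position.
- The slide overshot by about 1 mm, which I corrected before lowering.

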